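# Clear the labelling deck and hold the tension arm open

## Robot

A 6-joint arm with a two-finger parallel gripper is mounted at the origin on the work surface. World frame = base frame: x ahead of the robot, y to its left, z up, the work surface at z = 0. Lengths are in m, angles in rad, forces in N, time in s.
With the tool pointing down it reaches from about 0.325 to 0.85 m from the base axis. Payload 15.5 kg.
Tool frame: the origin (TCP) lies midway between the tips of the shut fingers; the grasp point (between the pads) lies 19 mm behind it (env.hold_point_z is the distance from the TCP to the grasp point, in m); z points along the fingers, y is the line along which they close (so a half turn about z gives the same grasp; the last joint's range is limited). The gripper opens to 91 mm and grips with 3 to 60 N. Pads are 32 mm wide; open, the fingers measure 118 mm over their backs; the gripper's body (76 mm by 178 mm) begins 60 mm behind the grasp point.
Start: joints at [-1.397, 0.494, 1.345, -0, 1.302, -0.096], TCP at [0.166, -0.603, 0.214] pointing down, gripper open.
Joint ranges: [-2.91, 2.91], [-0.82, 2.16], [0.22, 2.67], [-1.22, 4.37], [0.12, 2.79], [-3.08, 3.08]. Speed limits (rad/s): [1.89, 1.89, 2.57, 3.01, 3.01, 3.01].

## Interface

Orientations are given as a 3x3 rotation matrix whose columns are the frame's x, y, z axes.
In Python, from plant import env gives the robot as it stands.
- The arm moves only by the shell command python3 nudge.py 'ROWS' [OPENING] [FORCE]. ROWS is rows parted by semicolons, their numbers by spaces, 1 to 10 of them, each of 6 numbers: dx, dy, dz in m, then a rotation vector rx, ry, rz in rad; each row shifts and turns the commanded pose from where the row before left it, along the tool's axes as they then stand; what a row does not reach is not made up. A row lasts 1/12 s, in which the tool goes at most 0.0417 m and 0.125 rad, less where a joint would pass 70% of its speed; a pose out of reach is approached as far as the arm can. OPENING is the opening from 0.0 (shut) to 1.0 (fully open), set as the command begins (- or left out keeps the last). The fingers move at their own pace and stop on an object; FORCE is the grip in N (left out, the last holds). Time passes only in rows, so rows that do not move let the fingers close. It prints the time, the measured TCP pose, the force, the opening and the grip force at its end.
- env.sense(): the state, without advancing time (a new reading comes with each control period).
- env.grab_frame(name): name is "side" or "top" or "wrist"; returns the picture (480x640x3 uint8, red, green, blue); there is no depth.
- env.camera_params(name): a dict with "fx", "fy", "cx", "cy" (pixels), "xyz" and "attitude" of the camera in the world. Camera axes: x right, y up, looking along -z (the intrinsics and any distortion apply to the point x, -y, -z); pixel columns grow to the right and rows downward; lengths in m; the calibration is good to about 2 mm. A picture is of the moment at which its call begins: read the wrist's pose just before it. camera_params takes no time and is no camera call; for the wrist camera it gives the pose at the moment of the call.
- env.hand_in(): hands the job in; it is judged then, once.
The state is a dict: "time_s": time; "joints": joint angles; "qd": joint speeds; "effort": joint torques, N m; "ee_pos": TCP position; "orientation": TCP orientation; "ft_force": force on the tool from outside, world axes, zero at the start; "ft_torque": the same for the moment, N m; "finger_gap": opening from 0.0 (shut) to 1.0 (fully open); "gripper_force": force on a finger pad.
Only numpy, scipy, OpenCV 4.12 (cv2) and the standard library are available. Lean on these libraries where they do the work, as an engineer would, in place of code of your own. Each camera call takes 0.05 s, during which the arm holds its last target. There are 200 camera calls.

## Task

Get the jar labelling station ready for a new label roll: with the scraper, not your fingers, sweep the four wooden crate offcuts off the deck into the grey scrap tray at its end, before you move the arm, then stand the scraper upright on the bench clear of the tray and let go of it. Then take the sprung tension arm by its red handle, swing it forward over the deck until it reaches its stop, and finish holding it there against its spring, without letting go. Leave the two jars and the glass lid where they are.

Things in the scene. Friction and masses are not known exactly. Their poses are not given: they have to be found in the camera images.
- station: fixed labelling station; origin on the bench under the deck centre, x away from the robot, y along the deck, z up (mm). Deck top at z 40, x +-80, y +-100, both y ends open. Blue rails along y at x +-75, 10 wide, tops at z 52: lane 140 wide. White head behind, x 140 to 220, 50 high, flat label roll on it to z 72. Yaw within 0.25 rad
- tray: grey open scrap tray, fixed beside one deck end: centre at station x 0, y +160 or -160 mm (varies), axes parallel to the station's. Outer 170 (x) x 110 (y) x 30 high mm, walls 4 mm: rim 10 mm below the deck, 5 mm off the deck end. Origin at the centre of its underside
- scraper: hand scraper standing upright on the bench: orange foot bar 116 mm (its x) x 24 mm (its y), 22 mm high; wooden block over it, 112 x 30 mm, to 40 mm height; upright wooden grip 34 mm (x) x 24 mm (y) from 40 to 110 mm height. 0.14 to 0.28 kg. Origin at the centre of its underside, z up
- scrap1: crate offcut, pale wood block about 30 x 24 x 24 mm (length, width, height), starting loose on the deck; origin at its centre (12 mm above the deck at the start), z up
- scrap2: crate offcut, pale wood block about 26 x 26 x 22 mm (length, width, height), starting loose on the deck; origin at its centre (11 mm above the deck at the start), z up
- scrap3: crate offcut, pale wood block about 30 x 22 x 26 mm (length, width, height), starting loose on the deck; origin at its centre (13 mm above the deck at the start), z up
- scrap4: crate offcut, pale wood block about 28 x 24 x 22 mm (length, width, height), starting loose on the deck; origin at its centre (11 mm above the deck at the start), z up
- tension_arm (a joint): angle of the sprung arm about its vertical pivot, rad: 0 at rest (along station +y behind the back rail), grows counter-clockwise from above, forward over the deck; hard stop at 1.15. A spring always returns it: 4 N at the handle at 0, 7 N at the stop. Flat yellow bar 22 mm wide, top 84 mm above the bench, two black rollers beneath (to 56 mm)
- red_handle: red upright handle post at the arm's free end: round, 18 mm diameter, 55 mm tall. Origin at the centre of its foot, 84 mm above the bench, 120 mm from the pivot axis; it goes round with the arm, and spins freely on its own pin
- swing_pivot (a point): point on the arm's pivot axis, 84 mm above the bench, at station x = 105, y = -70 mm
- jar_a: filled clip-top jar, 84 mm diameter (88 over the wire clips), 85 mm high, standing at the deck end where the tray is not; origin at the centre of its underside. Bystander
- jar_b: the same kind of jar, standing on the bench on the side where the scraper is not. Bystander
- glass_lid: spare glass jar lid lying flat on the bench at the left, beyond the jar or scraper, 80 mm diameter, 16 mm high; origin under its centre. Bystander

How it is judged:
On the way, in this order (a step that is already met when the one before it is completed fails the run):
1. all four offcuts lie in the scrap tray (x of scrap1 in the frame of tray between -0.085 and 0.085 m and y of scrap1 in the frame of tray between -0.055 and 0.055 m and z of each of scrap1, scrap2, scrap3, scrap4 in the frame of tray below 0.055 m and x of scrap2 in the frame of tray between -0.085 and 0.085 m and y of scrap2 in the frame of tray between -0.055 and 0.055 m and x of scrap3 in the frame of tray between -0.085 and 0.085 m and y of scrap3 in the frame of tray between -0.055 and 0.055 m and x of scrap4 in the frame of tray between -0.085 and 0.085 m and y of scrap4 in the frame of tray between -0.055 and 0.055 m), for 0.2 s.
2. the scraper stands on the bench, let go, clear of the tray (height (world z) of scraper below 0.012 m and angle between scraper's own z axis and vertical below 0.2 rad and horizontal distance between scraper and tray above 0.1 m and contact force between the fingers and scraper below 0.1 N), for 0.2 s.
3. the tension arm is held at its stop by its handle (value of joint tension_arm above 1.08 rad and contact force between the fingers and red_handle above 2 N), for 0.3 s.
At the end, for the whole second after the job is handed in: Fingers hold the red handle (over 2 N), arm still at its stop (joint above 1.08 of 1.15 rad), scraper not touching it; all four offcuts at rest inside the tray outline, centres below 55 mm; scraper upright (0.2 rad) on the bench, let go, over 100 mm from the tray centre (all of step 1 and all of step 2 and all of step 3 and contact force between red_handle and scraper below 0.1 N and velocity of joint tension_arm between -0.1 and 0.1 rad/s and linear speed of each of scrap1, scrap2, scrap3, scrap4, scraper below 0.03 m/s); the arm keeps its last pose, push and grip.
It fails at once if an offcut is touched by the gripper or robot arm instead of the scraper (contact force between any of the fingers, the arm and scrap1 above 1 N or contact force between any of the fingers, the arm and scrap2 above 1 N or contact force between any of the fingers, the arm and scrap3 above 1 N or contact force between any of the fingers, the arm and scrap4 above 1 N).
It fails at once if the tension arm is moved while an offcut is still out of the tray (value of joint tension_arm above 0.3 rad and not ((x of scrap1 in the frame of tray between -0.085 and 0.085 m and y of scrap1 in the frame of tray between -0.055 and 0.055 m and z of scrap1 in the frame of tray below 0.055 m) and (x of scrap2 in the frame of tray between -0.085 and 0.085 m and y of scrap2 in the frame of tray between -0.055 and 0.055 m and z of scrap2 in the frame of tray below 0.055 m) and (x of scrap3 in the frame of tray between -0.085 and 0.085 m and y of scrap3 in the frame of tray between -0.055 and 0.055 m and z of scrap3 in the frame of tray below 0.055 m) and (x of scrap4 in the frame of tray between -0.085 and 0.085 m and y of scrap4 in the frame of tray between -0.055 and 0.055 m and z of scrap4 in the frame of tray below 0.055 m))).
It fails at once if a jar or the glass lid is disturbed (moved over 30 mm or a jar tipped) (distance of any of jar_a, jar_b, glass_lid from where it was at the start of the episode above 0.03 m or angle between any of jar_a, jar_b's own z axis and vertical above 0.3 rad).
It also fails if it takes over 69 s, if anything falls off the work surface, if the arm or the gripper's body presses on something with over 40 N, if the wrist force passes 120 N, or if a joint passes its speed limit or range.

## Working session

There is one attempt and no reset: what is moved stays moved. The work goes in short steps, Python scripts to look and compute and a shell command to move; the robot and the scene stay as the last step left them, time stands still between calls to the robot, and variables do not carry over. Pictures are saved under pics/ and viewed, at most 10 in all, crops included, and the job is handed in when it is done.

```bash
ls; mkdir -p pics; python3 - <<'E'
from plant import env
import cv2
for n in ("top","side"):
    cv2.imwrite(f"pics/{n}0.png",env.grab_frame(n)[:,:,::-1]); print(n,env.camera_params(n))
print(env.sense())
E
```

```text
nudge.py
pics
plant.py
top {'fx': 504.64999345339163, 'fy': 504.64999345339163, 'cx': 318.80258374588055, 'cy': 238.4058438285023, 'xyz': array([ 0.382671  , -0.0069545 ,  1.27072517]), 'attitude': array([[-0.00361821,  0.98527062, -0.17096407],
       [-0.99998163, -0.00273358,  0.00540951],
       [ 0.00486249,  0.1709805 ,  0.98526241]])}
side {'fx': 464.4123805274453, 'fy': 464.4123805274453, 'cx': 317.3925320707224, 'cy': 239.26787849209668, 'xyz': array([0.31789706, 0.66997074, 0.75260189]), 'attitude': array([[-0.93328787,  0.2486897 , -0.25908913],
       [-0.3589998 , -0.62668948,  0.6916498 ],
       [ 0.00963775,  0.73852131,  0.67416125]])}
{'time_s': 0.1, 'joints': array([-1.39749093e+00,  4.94076301e-01,  1.34605169e+00,  1.41949897e-05,
        1.30250808e+00, -9.55099027e-02]), 'qd': array([-0.00028694,  0.00028264, -0.00330139,  0.0008632 ,  0.00066994,
        0.00038447]), 'effort': array([ 3.02273562e-03, -8.80235767e+01, -3.82541656e+01,  7.11650541e-02,
        4.82021458e-02, -3.57567053e-06]), 'ee_pos': array([ 0.16593739, -0.60222308,  0.21343164]), 'orientation': array([[ 9.64087227e-01,  2.65585752e-01, -1.66443887e-04],
       [ 2.65585780e-01, -9.64086683e-01,  1.03014741e-03],
       [ 1.13126139e-04, -1.03735709e-03, -9.99999456e-01]]), 'ft_force': array([ 0.02707809, -0.00389334,  0.55764791]), 'ft_torque': array([ 0.04612109, -0.01046344, -0.02488051]), 'gripper_force': 0.0, 'finger_gap': 0.9966023791587705}
```
View pics/top0.png

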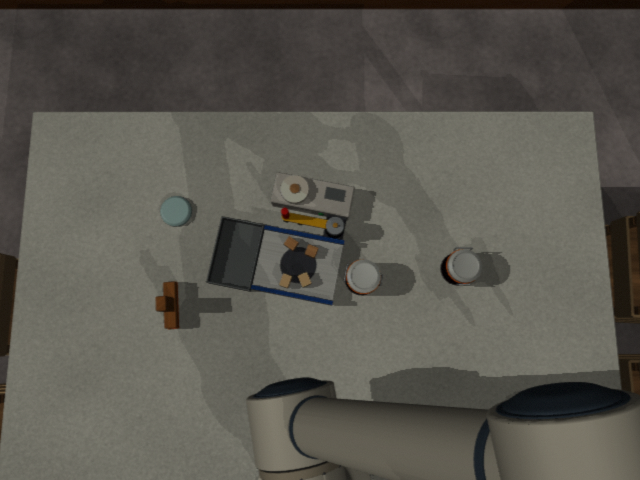

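View pics/side0.png

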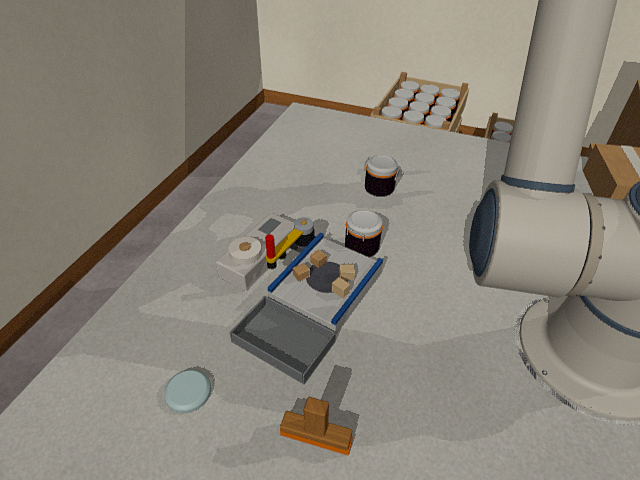

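The top view shows the tray at (237,254) on the left, which is the +y end, with the deck at (298,265) and the four offcuts around it. The scraper is at (168,305), the red handle at (285,212), the jars at (364,277) and (462,266), and the lid at (175,210). The side view agrees: grip top at (317,405), red handle at (270,250).

```bash
cat > vis.py <<'E'
import numpy as np, cv2
from plant import env
def ray(c,u,v):
    d=c['attitude']@np.array([(u-c['cx'])/c['fx'],-(v-c['cy'])/c['fy'],-1.]); return np.array(c['xyz']),d/np.linalg.norm(d)
def plane(c,u,v,z):
    o,d=ray(c,u,v); return o+d*(z-o[2])/d[2]
def tri(c1,p1,c2,p2):
    o1,d1=ray(c1,*p1); o2,d2=ray(c2,*p2)
    s=np.linalg.lstsq(np.c_[d1,-d2],o2-o1,rcond=None)[0]
    a,b=o1+s[0]*d1,o2+s[1]*d2; return (a+b)/2,np.linalg.norm(a-b)
def mask(im,lo,hi): return cv2.inRange(cv2.cvtColor(im,cv2.COLOR_RGB2HSV),lo,hi)
def blobs(m,amin=30):
    cs=[c for c in cv2.findContours(m,cv2.RETR_EXTERNAL,cv2.CHAIN_APPROX_NONE)[0] if cv2.contourArea(c)>=amin]
    return sorted(cs,key=cv2.contourArea,reverse=True)
E
python3 - <<'E'
from vis import *
np.set_printoptions(precision=3,suppress=True)
for n in("top","side"):
    im=cv2.imread(f"pics/{n}0.png")[:,:,::-1]; c=env.camera_params(n)
    for k,lo,hi in(("blue",(105,120,40),(125,255,255)),("red",(170,130,60),(180,255,255)),("red0",(0,200,60),(4,255,255)),("yel",(18,170,90),(28,255,255)),("wood",(7,90,40),(17,255,255))):
        print(n,k)
        for b in blobs(mask(im,lo,hi),15)[:7]:
            (x,y),(w,h),a=cv2.minAreaRect(b); print("  ",round(cv2.contourArea(b)),np.round((x,y,w,h,a),1), cv2.boxPoints(((x,y),(w,h),a)).round(0).tolist() if k in("blue","wood") else '')
t=cv2.imread("pics/top0.png")[255:345,125:205]; s=cv2.imread("pics/side0.png")[385:465,260:370]
h=cv2.imread("pics/top0.png")[195:315,200:360]
W=np.zeros((600,800,3),np.uint8)
for i,(x,f,px,py) in enumerate(((t,3,0,0),(s,4,300,0),(h,2.2,0,330))):
    y=cv2.resize(x,None,fx=f,fy=f,interpolation=cv2.INTER_CUBIC); W[py:py+y.shape[0],px:px+y.shape[1]]=np.clip(y*1.5,0,255)
h=cv2.imread("pics/side0.png")[225:395,225:390]
y=cv2.resize(h,None,fx=1.55,fy=1.55); W[330:330+y.shape[0],400:400+y.shape[1]]=y
cv2.imwrite("pics/c0.png",W)
E
```

```text
top blue
   234 [291.3 294.5  82.8   3.9  11.3] [[250.0, 288.0], [251.0, 284.0], [332.0, 301.0], [332.0, 304.0]]
   224 [303.6 234.2  80.8   3.8  10.9] [[264.0, 228.0], [264.0, 225.0], [344.0, 240.0], [343.0, 244.0]]
top red
top red0
   26 [284.5 211.    6.    5.   90. ] 
top yel
   182 [304.5 220.   42.7   8.4   9.5] 
top wood
   758 [627.  274.5  95.   24.   90. ] [[615.0, 227.0], [639.0, 227.0], [639.0, 322.0], [615.0, 322.0]]
   724 [167. 305.  48.  22.  90.] [[156.0, 281.0], [178.0, 281.0], [178.0, 329.0], [156.0, 329.0]]
   188 [634.4 378.9  30.9  10.2  84.3] [[628.0, 364.0], [638.0, 363.0], [641.0, 394.0], [631.0, 395.0]]
   138 [610.9 270.   70.2   4.1  85.2] [[606.0, 235.0], [610.0, 235.0], [616.0, 305.0], [612.0, 305.0]]
   106 [310.8 250.6  11.4  11.4  18.4] [[304.0, 254.0], [307.0, 243.0], [318.0, 247.0], [314.0, 258.0]]
   105 [290.8 243.1  11.8  10.4  36.9] [[283.0, 244.0], [289.0, 235.0], [299.0, 242.0], [292.0, 251.0]]
   82 [ 11.9 306.5   2.2  75.4   5.7] [[7.0, 344.0], [15.0, 269.0], [17.0, 269.0], [9.0, 344.0]]
side blue
   370 [356.6 290.7   5.8  81.2  36.9] [[330
[... 306 characters left out ...]
.4 463.1  58. ] [[-46.0, 282.0], [346.0, 36.0], [393.0, 110.0], [0.0, 356.0]]
   3368 [609.5 139.5 119.   59.   90. ] [[580.0, 80.0], [639.0, 80.0], [639.0, 199.0], [580.0, 199.0]]
   2260 [319.2 422.9  73.8  45.9  16.7] [[277.0, 434.0], [290.0, 390.0], [361.0, 412.0], [348.0, 455.0]]
   320 [482.5 129.3  23.9  47.4  70.6] [[456.0, 126.0], [501.0, 110.0], [509.0, 133.0], [464.0, 148.0]]
   190 [300.7 271.4  14.8  16.1  63.4] [[290.0, 268.0], [305.0, 261.0], [311.0, 274.0], [297.0, 282.0]]
   182 [318.2 258.2  14.8  15.6  45. ] [[308.0, 258.0], [318.0, 248.0], [329.0, 258.0], [318.0, 269.0]]
   103 [454.7 116.8  13.6  36.1  33.7] [[439.0, 128.0], [459.0, 98.0], [470.0, 106.0], [450.0, 136.0]]
```

View pics/c0.png

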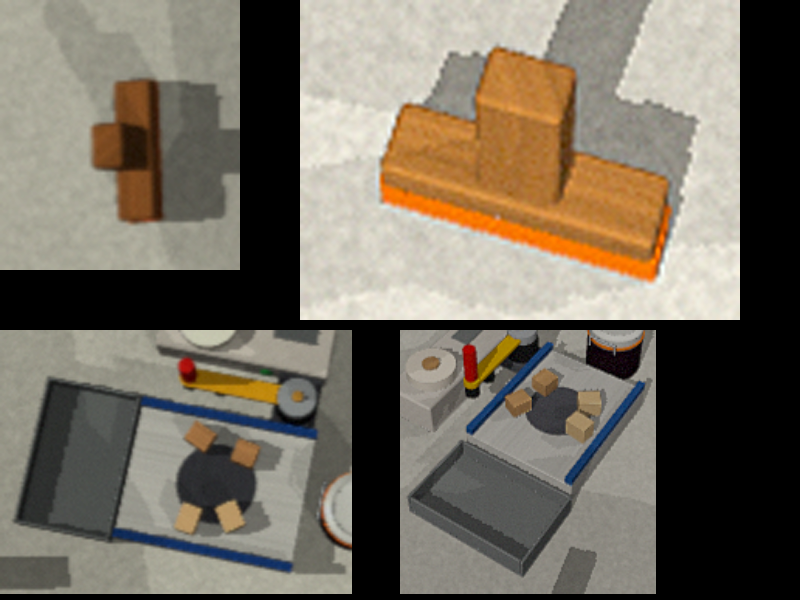

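The enlarged crops show the scraper upright, its long axis nearly along world x. The grip top is at about (161,303.7) in the top view and (317,405.7) in the side view. The four offcuts sit mid-deck around a dark disc, with the jar at the far deck end.

```bash
python3 - <<'E'
from vis import *
np.set_printoptions(precision=4,suppress=True)
T=env.camera_params("top");S=env.camera_params("side")
print("grip top",*tri(T,(161,303.7),S,(317,405.7)), plane(T,161,303.7,.11),plane(S,317,405.7,.11))
it=cv2.imread("pics/top0.png")[:,:,::-1]; is_=cv2.imread("pics/side0.png")[:,:,::-1]
# rails: centroid+direction at z=.052 (top view sees mostly tops)
for n,c,im in(("top",T,it),("side",S,is_)):
    P=[]
    for b in blobs(mask(im,(105,120,40),(125,255,255)),15)[:2]:
        m=np.zeros(im.shape[:2],np.uint8);cv2.drawContours(m,[b],-1,1,-1); vu=np.argwhere(m)[:,::-1]
        p=np.array([plane(c,u,v,.048)[:2] for u,v in vu]); 
        d=cv2.fitLine(p.astype(np.float32),cv2.DIST_L2,0,.001,.001).ravel()[:2]; d*=np.sign(d[1])
        t=(p-p.mean(0))@d; mid=p.mean(0)+d*(np.percentile(t,1)+np.percentile(t,99))/2
        P.append(mid); print(n,"rail mid",mid,"len",np.ptp(t),"yaw",np.arctan2(-d[0],d[1]))
    print("  centre",np.mean(P,0),"sep",np.linalg.norm(P[0]-P[1]))
# red handle: top centre
ru=[]
for n,c,im in(("top",T,it),("side",S,is_)):
    m=mask(im,(0,170,50),(6,255,255))|mask(im,(174,170,50),(180,255,255)); b=blobs(m,15)[0]; x,y,w,h=cv2.boundingRect(b); print(n,"red",x,y,w,h)
# scraper orange foot, side view: lowest edge line on bench
m=mask(is_,(5,230,120),(14,255,255)); m[:380]=0; 
b=max(blobs(m,5),key=cv2.contourArea); print("foot",cv2.boundingRect(b))
p=b[:,0]; bx=[];
for u in range(p[:,0].min()+4,p[:,0].max()-6): bx.append(plane(S,u,p[p[:,0]==u][:,1].max()+.5,0.0)[:2])
bx=np.array(bx,np.float32); d=cv2.fitLine(bx,cv2.DIST_HUBER,0,.001,.001).ravel(); print("foot edge dir",d, "ends",bx[0],bx[-1])
# offcuts in top view at z=.064
m=mask(it,(6,70,60),(22,255,255)); m[:225]=0; m[300:]=0; m[:,:255]=0; m[:,340:]=0
for b in blobs(m,30): (x,y),_,_=cv2.minAreaRect(b); print("off",x,y,plane(T,x,y,.06)[:2])
E
```

```text
grip top [0.4348 0.3484 0.1059] 0.0013495198999813063 [0.434 0.347 0.11 ] [0.4348 0.3505 0.11  ]
top rail mid [0.4581 0.0535] len 0.19996014503992543 yaw -0.19776185
top rail mid [0.6055 0.0238] len 0.19921467620111166 yaw -0.1973048
  centre [0.5318 0.0387] sep 0.15039258944709757
side rail mid [0.4589 0.0548] len 0.20517365096338036 yaw -0.1974679
side rail mid [0.6059 0.0247] len 0.20520318184309336 yaw -0.19168636
  centre [0.5324 0.0398] sep 0.15000781091810408
top red 282 208 7 10
side red 265 235 10 23
foot (285, 433, 23, 9)
foot edge dir [0.9956 0.0934 0.4702 0.3622] ends [0.4782 0.3627] [0.4601 0.3592]
off 304.1000061035156 279.2000427246094 [0.4934 0.0221]
off 285.10003662109375 280.2000427246094 [0.4912 0.0676]
off 290.4615173339844 242.80767822265625 [0.5821 0.0553]
off 311.20001220703125 250.40000915527344 [0.5633 0.0049]
```

```bash
R=".0375 -.0104 0 0 0 0"; python3 nudge.py '.0375 -.0104 0 0 0 0;.0375 -.0104 0 0 0 0;.0375 -.0104 0 0 0 0;.0375 -.0104 0 0 0 0;.0375 -.0104 0 0 0 0;.0375 -.0104 0 0 0 0;.0375 -.0104 0 0 0 0;.0375 -.0104 0 0 0 0;.0375 -.0104 0 0 0 0;.0375 -.0104 0 0 0 0' 1.0
python3 nudge.py '.0203 -.036 0 0 0 0;.0203 -.036 0 0 0 0;.0203 -.036 0 0 0 0;.0203 -.036 0 0 0 0;.0203 -.036 0 0 0 0;.0203 -.036 0 0 0 0;.0203 -.036 0 0 0 0;.0203 -.036 0 0 0 0;.0203 -.036 0 0 0 0;.0203 -.036 0 0 0 0'
python3 nudge.py '-.009 -.037 0 0 0 0;-.009 -.037 0 0 0 0;-.009 -.037 0 0 0 0;-.009 -.037 0 0 0 0;-.009 -.037 0 0 0 0;-.009 -.037 0 0 0 0;-.009 -.037 0 0 0 0;-.009 -.037 0 0 0 0;0 0 0 0 0 0;0 0 0 0 0 0'
python3 - <<'E'
from vis import *
np.set_printoptions(precision=4,suppress=True)
S=env.camera_params("side")
a,b=plane(S,280.25,434.5,0),plane(S,349,454.5,0); print(a,b,np.linalg.norm(a-b),"yaw",np.arctan2(*(a-b)[1::-1]))
s=env.sense(); print(s['ee_pos'],s['orientation'],s['joints'])
c=env.camera_params("wrist"); im=env.grab_frame("wrist"); cv2.imwrite("pics/w1.png",im[:,:,::-1]); print(c)
E
```

```text
time_s: 0.93
ee_pos: [0.5013, -0.4013, 0.2137]
orientation: [[0.964, 0.266, -0.0], [0.266, -0.964, 0.0], [-0.0, -0.0, -1.0]]
ft_force: [0.7, -0.4, -0.1]
finger_gap: 0.997
gripper_force: 0.0
time_s: 1.77
ee_pos: [0.5999, 0.0004, 0.2137]
orientation: [[0.964, 0.266, -0.0], [0.266, -0.964, 0.0], [-0.0, -0.0, -1.0]]
ft_force: [1.3, -0.9, 0.3]
finger_gap: 1.0
gripper_force: 0.0
time_s: 2.6
ee_pos: [0.4508, 0.266, 0.2138]
orientation: [[0.963, 0.269, -0.0], [0.269, -0.963, -0.0], [-0.0, -0.0, -1.0]]
ft_force: [-0.3, 0.2, 0.5]
finger_gap: 1.001
gripper_force: 0.0
[0.4929 0.3649 0.    ] [0.3774 0.3546 0.    ] 0.11598952683535835 yaw 0.08853009127924627
[0.4508 0.266  0.2138] [[ 0.9632  0.2688 -0.0004]
 [ 0.2688 -0.9632 -0.0001]
 [-0.0004 -0.     -1.    ]] [0.4189 0.3517 1.5937 0.0001 1.1965 1.7175]
{'fx': 357.83847734695, 'fy': 357.83847734695, 'cx': 314.8559536382759, 'cy': 223.95616258050364, 'xyz': array([0.5276, 0.2877, 0.3846]), 'attitude': array([[ 0.2665,  0.9249,  0.2713],
       [-0.9638,  0.2558,  0.0747],
       [-0.0003, -0.2814,  0.9596]])}
```

View pics/w1.png

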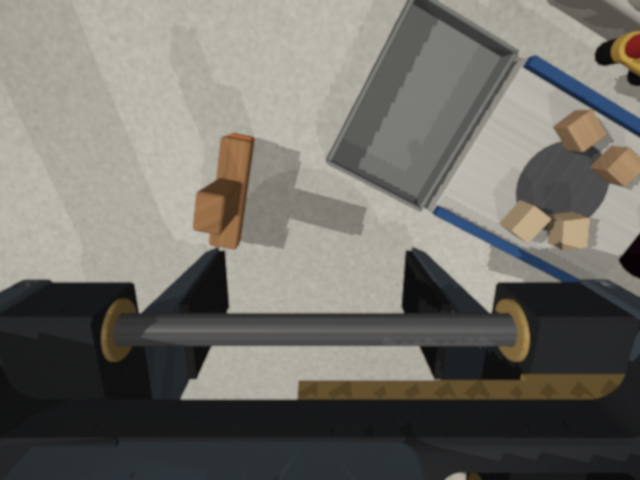

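The wrist view shows the scraper upright with its grip top at (210,205), and the offcuts untouched. The foot edge measures 116 mm as specified, so the scraper pose is about (0.4355, 0.348) with yaw 0.0885.

```bash
python3 nudge.py '.0024 -.0277 0 0 0 0;.0024 -.0277 0 0 0 0;.0024 -.0277 0 0 0 0;0 0 0 0 0 .092;0 0 0 0 0 .092;0 0 .03 0 0 0;0 0 .03 0 0 0;0 0 0 0 0 0'
python3 - <<'E'
from vis import *
np.set_printoptions(precision=4,suppress=True)
c=env.camera_params("wrist"); im=env.grab_frame("wrist"); cv2.imwrite("pics/w2.png",im[:,:,::-1]); s=env.sense();print(s['ee_pos'],s['orientation'][:,1])
# where should the grip top corners project
R=c['attitude']
def proj(p):
    q=R.T@(np.array(p)-c['xyz']); return c['cx']+c['fx']*q[0]/-q[2], c['cy']-c['fy']*q[1]/-q[2]
a=.0885; X=np.array([np.cos(a),np.sin(a),0]);Y=np.array([-np.sin(a),np.cos(a),0]);o=np.array([.4355,.348,.11])
P=np.array([proj(o+sx*.017*X+sy*.012*Y) for sx,sy in((1,1),(1,-1),(-1,-1),(-1,1))]); print(P.round(0))
cv2.polylines(im,[P.round().astype(int)],True,(0,255,0)); cv2.imwrite("pics/w2.png",im[:,:,::-1])
E
```

```text
time_s: 3.32
ee_pos: [0.4354, 0.344, 0.1495]
orientation: [[0.997, 0.083, -0.006], [0.083, -0.997, -0.004], [-0.006, 0.003, -1.0]]
ft_force: [-1.6, -0.8, -0.9]
finger_gap: 1.002
gripper_force: 0.0
[0.4362 0.3446 0.1519] [ 0.0833 -0.9965  0.0026]
[[289. 225.]
 [328. 225.]
 [328. 275.]
 [291. 276.]]
```

View pics/w2.png

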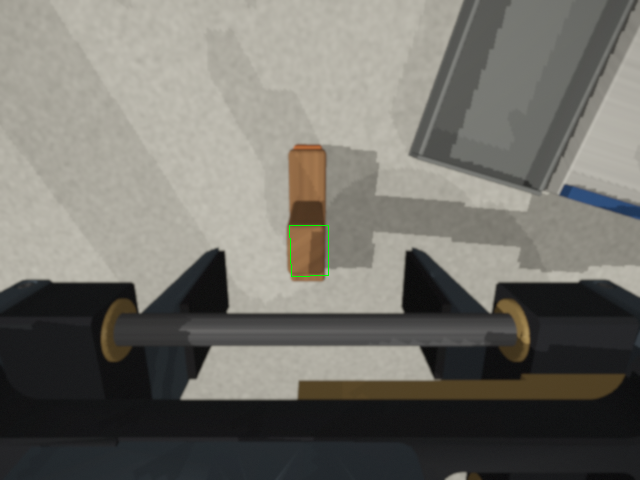

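The predicted grip top (green, about (309,250)) sits on the grip within about 2 mm. I'll descend and grip.

```bash
python3 nudge.py '0 -.005 .022 0 0 0;0 0 .022 0 0 0;0 0 .022 0 0 0;0 0 .022 0 0 0;0 0 0 0 0 0;0 0 0 0 0 0'
python3 nudge.py '0 0 0 0 0 0;0 0 0 0 0 0;0 0 0 0 0 0;0 0 0 0 0 0;0 0 0 0 0 0;0 0 0 0 0 0;0 0 0 0 0 0;0 0 0 0 0 0;0 0 0 0 0 0' 0 50
```

```text
time_s: 3.87
ee_pos: [0.4371, 0.3513, 0.0668]
orientation: [[0.996, 0.084, -0.0], [0.084, -0.996, -0.0], [-0.0, 0.0, -1.0]]
ft_force: [0.3, -0.2, 0.9]
finger_gap: 0.999
gripper_force: 0.0
time_s: 4.62
ee_pos: [0.4364, 0.3515, 0.0659]
orientation: [[0.996, 0.085, -0.0], [0.085, -0.996, -0.0], [-0.0, 0.0, -1.0]]
ft_force: [-0.3, 0.3, -0.1]
finger_gap: 0.373
gripper_force: 0.0
```

```bash
python3 nudge.py '0 0 0 0 0 0;0 0 0 0 0 0;0 0 0 0 0 0;0 0 0 0 0 0;0 0 0 0 0 0'; python3 -c "
from plant import env;print(env.sense()['ee_pos'])"
```

```text
time_s: 5.03
ee_pos: [0.4364, 0.3515, 0.0658]
orientation: [[0.996, 0.085, -0.0], [0.085, -0.996, -0.0], [-0.0, 0.0, -1.0]]
ft_force: [-0.1, -0.5, -1.5]
finger_gap: 0.263
gripper_force: 50.0
[0.43636276 0.3514893  0.06582421]
```

```bash
python3 nudge.py '0 0 -.0275 0 0 0;0 0 -.0275 0 0 0;0 0 -.0275 0 0 0;0 0 -.0275 0 0 0;0 0 0 0 0 .094;0 0 0 0 0 .094;0 0 0 0 0 .094;0 0 0 0 0 0'
python3 nudge.py '.0141 .033 0 0 0 0;.0141 .033 0 0 0 0;.0141 .033 0 0 0 0;.0141 .033 0 0 0 0;.0141 .033 0 0 0 0;.0141 .033 0 0 0 0;.0141 .033 0 0 0 0;.0141 .033 0 0 0 0;.0141 .033 0 0 0 0;.0141 .033 0 0 0 0'
python3 nudge.py '.0141 .033 0 0 0 0;0 0 0 0 0 0;0 0 0 0 0 0;0 0 0 0 0 0'
python3 - <<'E'
from vis import *
np.set_printoptions(precision=4,suppress=True)
s=env.sense(); p=s['ee_pos'];a=-.197;o=np.array([.532,.0392])
X=np.array([np.cos(a),np.sin(a)]);Y=np.array([-np.sin(a),np.cos(a)])
print("tool in station",(p[:2]-o)@X,(p[:2]-o)@Y,p[2],"yaw",np.arctan2(s['orientation'][1,0],s['orientation'][0,0]),s['gripper_force'])
j=plane(env.camera_params("top"),364,277,.085)[:2]-o; print("jar",j@X,j@Y)
t,d=env.grab_frame("top"),env.grab_frame("side")
W=np.zeros((480,800,3),np.uint8); W[:,:400]=cv2.resize(t[180:340,200:400],(400,320))[:,:].repeat(1,0)[:480] if 0 else 0
W[:320,:400]=cv2.resize(t[180:340,200:400],(400,320)); W[:400,400:]=cv2.resize(d[180:380,220:420],(400,400))
cv2.imwrite("pics/m1.png",W[:,:,::-1])
E
```

```text
time_s: 5.7
ee_pos: [0.4363, 0.3515, 0.176]
orientation: [[0.98, -0.201, 0.0], [-0.201, -0.98, 0.0], [0.0, -0.0, -1.0]]
ft_force: [0.9, -0.7, -0.5]
finger_gap: 0.264
gripper_force: 50.0
time_s: 6.53
ee_pos: [0.51, -0.0015, 0.1759]
orientation: [[0.981, -0.192, -0.0], [-0.192, -0.981, 0.0], [-0.0, -0.0, -1.0]]
ft_force: [0.8, 1.0, -1.8]
finger_gap: 0.261
gripper_force: 50.0
time_s: 6.87
ee_pos: [0.5171, -0.0346, 0.1757]
orientation: [[0.981, -0.195, -0.001], [-0.195, -0.981, 0.0], [-0.001, -0.0, -1.0]]
ft_force: [-0.3, -0.2, -1.0]
finger_gap: 0.258
gripper_force: 50.0
tool in station -0.00019830634471169897 -0.07534001310035612 0.17570232413299397 yaw -0.1957967137122047 49.999576807022095
jar -0.00433419336167204 -0.16274693079904784
```

View pics/m1.png

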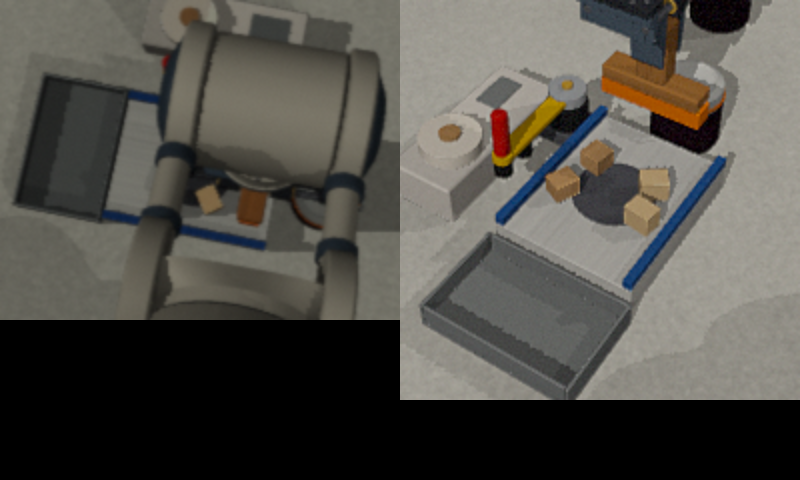

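The side view shows the scraper held upright over the jar-side end of the lane, behind all the offcuts and lined up with the rails. Lowering now.

```bash
python3 nudge.py '0 0 .0225 0 0 0;0 0 .0225 0 0 0;0 0 .019 0 0 0;0 0 .002 0 0 0;0 0 .0015 0 0 0;0 0 0 0 0 0;0 0 0 0 0 0'
```

```text
time_s: 7.55
ee_pos: [0.5181, -0.0346, 0.1095]
orientation: [[0.981, -0.195, 0.002], [-0.195, -0.981, -0.0], [0.002, -0.0, -1.0]]
ft_force: [0.1, 0.1, -1.0]
finger_gap: 0.261
gripper_force: 50.0
```

```bash
python3 nudge.py '0 0 .002 0 0 0;0 0 0 0 0 0;0 -.01 0 0 0 0;0 -.01 0 0 0 0;0 -.01 0 0 0 0;0 -.01 0 0 0 0;0 -.01 0 0 0 0;0 -.01 0 0 0 0;0 -.01 0 0 0 0;0 -.01 0 0 0 0'
python3 nudge.py '0 -.01 0 0 0 0;0 -.01 0 0 0 0;0 -.01 0 0 0 0;0 -.01 0 0 0 0;0 0 0 0 0 0'
python3 - <<'E'
from vis import *
d=env.grab_frame("side"); cv2.imwrite("pics/m2.png",cv2.resize(d[180:400,200:420],(600,600))[:,:,::-1])
E
```

```text
time_s: 8.38
ee_pos: [0.5332, 0.0448, 0.1064]
orientation: [[0.981, -0.196, -0.0], [-0.196, -0.981, -0.0], [-0.0, 0.0, -1.0]]
ft_force: [1.6, -0.3, -1.6]
finger_gap: 0.259
gripper_force: 50.0
time_s: 8.8
ee_pos: [0.5413, 0.0846, 0.1064]
orientation: [[0.981, -0.195, 0.0], [-0.195, -0.981, 0.0], [0.0, -0.0, -1.0]]
ft_force: [-0.1, 0.3, -1.9]
finger_gap: 0.26
gripper_force: 50.0
```

View pics/m2.png

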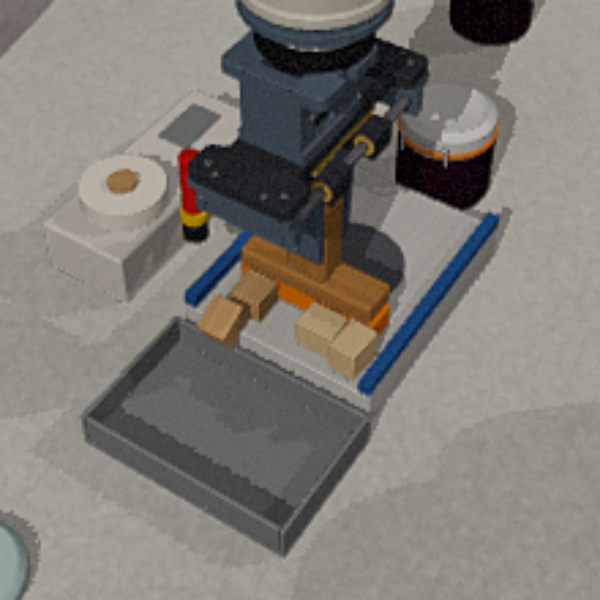

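The side view shows all four offcuts ahead of the foot bar near the tray end, none slipping past. I'll keep sweeping.

```bash
python3 nudge.py '0 -.01 0 0 0 0;0 -.01 0 0 0 0;0 -.01 0 0 0 0;0 -.01 0 0 0 0;0 -.01 0 0 0 0;0 -.01 0 0 0 0;0 -.011 0 0 0 0;0 0 0 0 0 0;0 0 0 0 0 0;0 0 0 0 0 0'
python3 - <<'E'
from vis import *
d=env.grab_frame("side"); cv2.imwrite("pics/m3.png",cv2.resize(d[180:400,200:420],(600,600))[:,:,::-1])
E
```

```text
time_s: 9.68
ee_pos: [0.5547, 0.1524, 0.1063]
orientation: [[0.981, -0.196, -0.0], [-0.196, -0.981, -0.0], [-0.0, 0.0, -1.0]]
ft_force: [0.2, 0.0, -0.9]
finger_gap: 0.263
gripper_force: 50.0
```

View pics/m3.png

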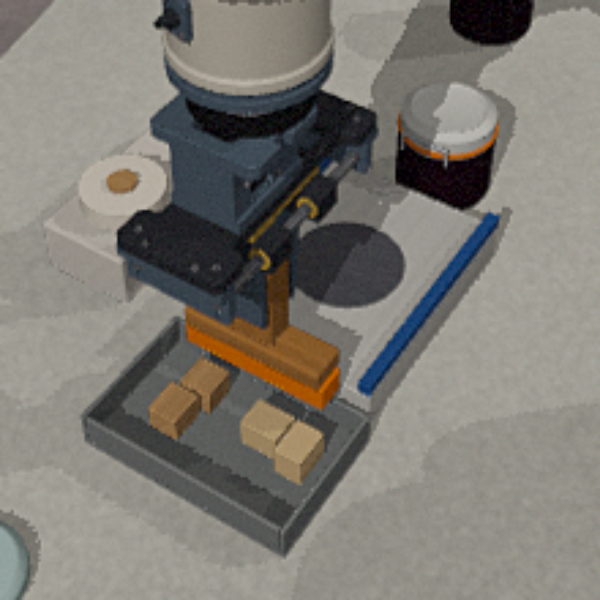

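The side view shows all four offcuts lying flat in the tray. Next I lift clear and carry the scraper back to its old spot.

```bash
python3 nudge.py '0 0 -.024 0 0 0;0 0 -.024 0 0 0;0 0 -.024 0 0 0;-.0258 -.0287 0 0 0 0;-.0258 -.0287 0 0 0 0;-.0258 -.0287 0 0 0 0;-.0258 -.0287 0 0 0 0;-.0258 -.0287 0 0 0 0;-.0258 -.0287 0 0 0 0;0 0 0 0 0 0'
python3 nudge.py '0 0 .026 0 0 0;0 0 .026 0 0 0;0 0 .026 0 0 0;0 0 .024 0 0 0;0 0 .005 0 0 0;0 0 0 0 0 0;0 0 0 0 0 0'
```

```text
time_s: 10.57
ee_pos: [0.4334, 0.3559, 0.1785]
orientation: [[0.981, -0.193, -0.001], [-0.193, -0.981, 0.001], [-0.001, -0.001, -1.0]]
ft_force: [-0.6, 0.3, -2.0]
finger_gap: 0.258
gripper_force: 50.0
time_s: 11.15
ee_pos: [0.4373, 0.3516, 0.0722]
orientation: [[0.981, -0.196, 0.0], [-0.196, -0.981, 0.0], [0.0, -0.0, -1.0]]
ft_force: [0.5, 0.4, -2.0]
finger_gap: 0.264
gripper_force: 50.0
```

Down 6 mm in small rows to contact, then release.

```bash
python3 nudge.py '0 0 .003 0 0 0;0 0 .002 0 0 0;0 0 .001 0 0 0;0 0 .0005 0 0 0;0 0 0 0 0 0;0 0 0 0 0 0'
python3 nudge.py '0 0 0 0 0 0;0 0 0 0 0 0;0 0 0 0 0 0;0 0 0 0 0 0;0 0 0 0 0 0;0 0 0 0 0 0;0 0 0 0 0 0;0 0 0 0 0 0;0 0 0 0 0 0;0 0 0 0 0 0' 1.0
python3 nudge.py '0 0 -.015 0 0 0;0 0 -.025 0 0 0;0 0 -.04 0 0 0;0 0 -.04 0 0 0;0 0 -.03 0 0 0;0 0 0 0 0 0;0 0 0 0 0 0'
python3 - <<'E'
from vis import *
np.set_printoptions(precision=4,suppress=True)
T=env.camera_params("top");S=env.camera_params("side"); t=env.grab_frame("top");d=env.grab_frame("side")
s=env.sense(); print(s['ee_pos'],s['joints'])
# handle: triangulate top and bottom of the red post from pics 0 (unmoved)
it=cv2.imread("pics/top0.png")[:,:,::-1]; is_=cv2.imread("pics/side0.png")[:,:,::-1]
def red(im): return blobs(mask(im,(0,150,40),(7,255,255))[:, :300]|mask(im,(174,150,40),(180,255,255))[:, :300],15)
for im in(it,is_,t,d): print([cv2.boundingRect(b) for b in red(im)[:3]])
W=np.zeros((600,800,3),np.uint8);W[:,:400]=cv2.resize(d[180:480,200:400],(400,600)); W[:300,400:]=cv2.resize(t[180:330,150:350],(400,300))
k=cv2.resize(it[200:224,270:300],(300,240),interpolation=cv2.INTER_NEAREST); W[300:540,400:700]=k
cv2.imwrite("pics/m4.png",W[:,:,::-1])
E
```

```text
time_s: 11.65
ee_pos: [0.437, 0.3519, 0.0656]
orientation: [[0.981, -0.196, 0.001], [-0.196, -0.981, 0.0], [0.001, -0.001, -1.0]]
ft_force: [-1.6, -0.9, 5.9]
finger_gap: 0.263
gripper_force: 50.0
time_s: 12.48
ee_pos: [0.4368, 0.3517, 0.0649]
orientation: [[0.981, -0.196, -0.0], [-0.196, -0.981, -0.0], [-0.0, 0.0, -1.0]]
ft_force: [-1.1, 0.2, -0.7]
finger_gap: 0.961
gripper_force: 0.0
time_s: 13.07
ee_pos: [0.4375, 0.3522, 0.2167]
orientation: [[0.981, -0.196, 0.003], [-0.196, -0.981, 0.002], [0.003, -0.003, -1.0]]
ft_force: [-0.7, -0.2, -0.9]
finger_gap: 1.0
gripper_force: 0.0
[0.4363 0.3514 0.2142] [0.5714 0.4027 1.5063 0.     1.2337 2.3394]
[(281, 207, 8, 12)]
[(265, 234, 10, 24)]
[(281, 207, 8, 12)]
[(265, 235, 5, 23)]
```

View pics/m4.png

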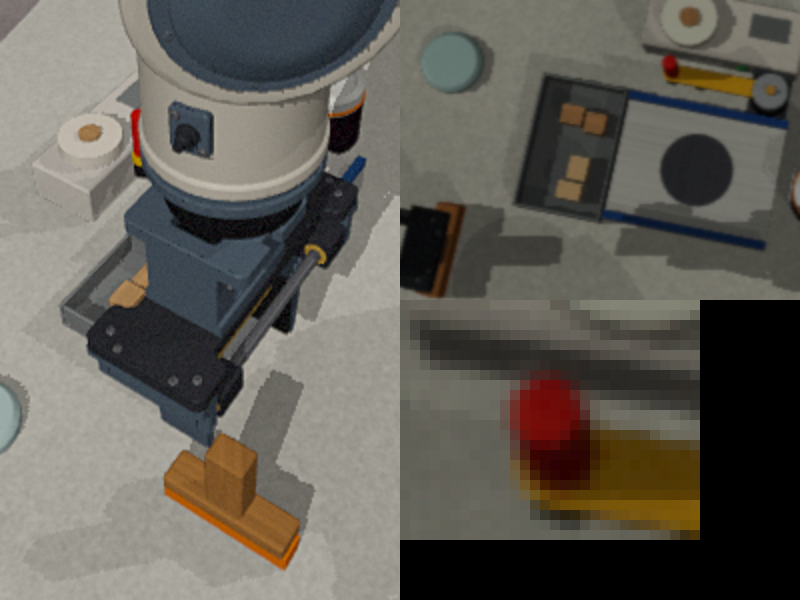

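The view shows the scraper standing upright and free on the bench, and the offcuts in the tray. The handle's top cap centre is at about (284.3,210.3) in the top view.

```bash
python3 - <<'E'
from vis import *
np.set_printoptions(precision=4,suppress=True)
T=env.camera_params("top");S=env.camera_params("side")
print(tri(T,(284.3,210.3),S,(269.8,237.3)),plane(T,284.3,210.3,.139),plane(S,269.8,237.3,.139))
a=-.197;o=np.array([.532,.0392]);X=np.array([np.cos(a),np.sin(a)]);Y=np.array([-np.sin(a),np.cos(a)])
for th in(0,.2,.4,.6,.8,1.0,1.15,1.2):
    h=o+X*(.105-.12*np.sin(th))+Y*(-.07+.12*np.cos(th)); print(th,h)
E
```

```text
(array([0.6452, 0.066 , 0.1353]), np.float64(0.0009211629574357118)) [0.6448 0.0659 0.139 ] [0.6428 0.0696 0.139 ]
0 [0.6448 0.0677]
0.2 [0.6209 0.07  ]
0.4 [0.5971 0.0675]
0.6 [0.5742 0.0604]
0.8 [0.5532 0.0488]
1.0 [0.5349 0.0333]
1.15 [0.5234 0.0195]
1.2 [0.5201 0.0145]
```

```bash
python3 nudge.py '.029 .0265 0 0 0 0;.029 .0265 0 0 0 0;.029 .0265 0 0 0 0;.029 .0265 0 0 0 0;.029 .0265 0 0 0 0;.029 .0265 0 0 0 0;.029 .0265 0 0 0 0;.029 .0265 0 0 0 0;.029 .0265 0 0 0 0;0 0 0 0 0 0'
python3 nudge.py '0 0 .02 0 0 0;0 0 0 0 0 0;0 0 0 0 0 0'
python3 - <<'E'
from vis import *
np.set_printoptions(precision=4,suppress=True)
c=env.camera_params("wrist"); im=env.grab_frame("wrist")
s=env.sense(); print(s['ee_pos'])
q=c['attitude'].T@(np.array([.645,.067,.139])-c['xyz']); print("expected top px",c['cx']-c['fx']*q[0]/q[2],c['cy']+c['fy']*q[1]/q[2])
m=mask(im,(0,150,60),(7,255,255))|mask(im,(174,150,60),(180,255,255))
for b in blobs(m,40)[:3]: print(cv2.boundingRect(b),cv2.contourArea(b))
cv2.imwrite("pics/w5.png",im[:,:,::-1])
E
```

```text
time_s: 14.0
ee_pos: [0.6488, 0.0609, 0.2127]
orientation: [[0.98, -0.2, -0.001], [-0.2, -0.98, -0.002], [-0.001, 0.002, -1.0]]
ft_force: [-1.3, -0.6, 0.3]
finger_gap: 1.002
gripper_force: 0.0
time_s: 14.25
ee_pos: [0.6446, 0.0667, 0.1929]
orientation: [[0.981, -0.196, -0.004], [-0.196, -0.981, 0.0], [-0.004, 0.001, -1.0]]
ft_force: [0.0, -0.5, 1.1]
finger_gap: 0.999
gripper_force: 0.0
[0.6452 0.0669 0.1941]
expected top px 314.9537737380607 243.02140619671556
(302, 214, 25, 40) 750.0
```

View pics/w5.png

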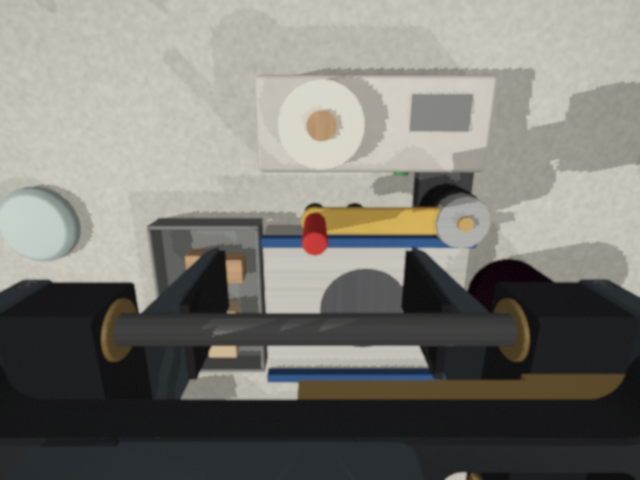

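The wrist view shows the red cap centred at about (314,241), as predicted (315,243), between the open fingers. I'll descend and grip.

```bash
python3 nudge.py '0 0 .028 0 0 0;0 0 .028 0 0 0;0 0 .028 0 0 0;0 0 .014 0 0 0;0 0 0 0 0 0;0 0 0 0 0 0'
python3 nudge.py '0 0 0 0 0 0;0 0 0 0 0 0;0 0 0 0 0 0;0 0 0 0 0 0;0 0 0 0 0 0;0 0 0 0 0 0;0 0 0 0 0 0;0 0 0 0 0 0;0 0 0 0 0 0;0 0 0 0 0 0' 0 50
python3 nudge.py '0 0 0 0 0 0;0 0 0 0 0 0;0 0 0 0 0 0;0 0 0 0 0 0;0 0 0 0 0 0;0 0 0 0 0 0'
```

```text
time_s: 14.8
ee_pos: [0.6458, 0.0671, 0.0973]
orientation: [[0.981, -0.195, -0.001], [-0.195, -0.981, -0.0], [-0.001, 0.0, -1.0]]
ft_force: [0.8, -0.5, 1.1]
finger_gap: 0.999
gripper_force: 0.0
time_s: 15.63
ee_pos: [0.646, 0.0666, 0.0969]
orientation: [[0.981, -0.196, -0.0], [-0.196, -0.981, 0.0], [-0.0, -0.0, -1.0]]
ft_force: [0.0, 0.2, -0.5]
finger_gap: 0.303
gripper_force: 0.0
time_s: 16.13
ee_pos: [0.6459, 0.0666, 0.0969]
orientation: [[0.981, -0.196, -0.0], [-0.196, -0.981, -0.0], [-0.0, 0.0, -1.0]]
ft_force: [0.8, -1.5, -1.3]
finger_gap: 0.188
gripper_force: 50.0
```

```bash
python3 nudge.py '-.0138 .0008 0 0 0 0;-.0136 .0024 0 0 0 0;-.0132 .0039 0 0 0 0;-.0127 .0054 0 0 0 0;-.012 .0068 0 0 0 0;-.0111 .0082 0 0 0 0;-.0101 .0094 0 0 0 0'
python3 nudge.py '-.009 .0105 0 0 0 0;-.0077 .0115 0 0 0 0;-.0063 .0122 0 0 0 0;-.001 .002 0 0 0 0;0 0 0 0 0 0;0 0 0 0 0 0'
python3 - <<'E'
from vis import *
s=env.sense();p=s['ee_pos'];a=-.197;r=p[:2]-np.array([.532,.0392])
x=r@[np.cos(a),np.sin(a)]-.105;y=r@[-np.sin(a),np.cos(a)]+.07
print("theta",np.arctan2(-x,y),"r",np.hypot(x,y),s['ft_force'],s['finger_gap'],s['gripper_force'])
E
```

```text
time_s: 16.72
ee_pos: [0.554, 0.0478, 0.097]
orientation: [[0.981, -0.196, 0.002], [-0.196, -0.981, 0.001], [0.001, -0.001, -1.0]]
ft_force: [5.5, 2.6, -6.6]
finger_gap: 0.186
gripper_force: 50.0
time_s: 17.22
ee_pos: [0.5242, 0.018, 0.097]
orientation: [[0.98, -0.197, 0.002], [-0.197, -0.98, 0.003], [0.001, -0.003, -1.0]]
ft_force: [6.1, 16.1, -7.5]
finger_gap: 0.184
gripper_force: 50.0
theta 1.156723895105833 r 0.11857472427959212 [ 6.12290085 16.09676904 -7.52262546] 0.18424232658938167 50.00079095363617
```

The force has risen to 17 N, well above the 7 N spring, so the arm should be on its stop. I'll let it settle and check the bar's direction and the offcuts by mask before handing in.

```bash
python3 nudge.py '0 0 0 0 0 0;0 0 0 0 0 0;0 0 0 0 0 0;0 0 0 0 0 0;0 0 0 0 0 0;0 0 0 0 0 0'
python3 - <<'E'
from vis import *
np.set_printoptions(precision=3,suppress=True)
a=-.197;o=np.array([.532,.0392]);X=np.array([np.cos(a),np.sin(a)]);Y=np.array([-np.sin(a),np.cos(a)])
for n in("side","wrist"):
    c=env.camera_params(n);im=env.grab_frame(n); m=mask(im,(18,150,90),(28,255,255))
    for b in blobs(m,60)[:3]:
        q=np.array([plane(c,u,v,.084)[:2]-o for u,v in b[:,0]]); q=np.c_[q@X,q@Y].astype(np.float32)
        d=cv2.fitLine(q,cv2.DIST_L2,0,.001,.001).ravel(); print(n,"bar",cv2.contourArea(b),d,"theta",np.arctan(-d[0]/d[1]))
    m=mask(im,(6,70,60),(22,255,255))
    for b in blobs(m,60):
        q=np.mean([plane(c,u,v,.02)[:2]-o for u,v in b[:,0]],0); q=np.array([q@X,q@Y])
        if abs(q[0])<.1 and .0<q[1]<.25: print(n,"wood in tray frame",q-[0,.16],cv2.contourArea(b))
print(env.sense()['time_s'],env.sense()['ft_force'])
E
```

```text
time_s: 17.72
ee_pos: [0.5242, 0.0181, 0.097]
orientation: [[0.981, -0.196, 0.002], [-0.196, -0.981, 0.002], [0.001, -0.002, -1.0]]
ft_force: [5.9, 16.0, -5.0]
finger_gap: 0.184
gripper_force: 50.0
side wood in tray frame [-0.04  -0.011] 525.0
side wood in tray frame [ 0.036 -0.005] 457.0
wrist bar 790.5 [ 0.899 -0.438  0.008 -0.031] theta 1.1174403
wrist bar 163.5 [ 0.931 -0.365  0.05  -0.054] theta 1.1967835
wrist wood in tray frame [ 0.038 -0.008] 3724.0
wrist wood in tray frame [-0.041 -0.015] 1563.5
wrist wood in tray frame [-0.084 -0.143] 438.0
17.8167 [ 6.025 14.218 -6.042]
```

```bash
python3 -c "
from plant import env;print(env.hand_in())"
```

```text
the job is handed in; nothing more can be done
None
```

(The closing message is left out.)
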